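# Trip-test the safety switch, then hold its terminal cover open

### The job

Test the safety switch on the windowsill: press its round test button until the lever drops, then lift the lever back up so that it stays up by itself. After that, raise the aluminium cover plate beside it and hold it still, open at 60 degrees from its closed position, so that I can look at the terminals; the plate falls shut if released, so finish while still holding it, with nothing but the gripper propping it. Leave the other things on the sill where they are.

Things in the scene. Friction and masses are not known exactly. Their poses are not given: they have to be found in the camera images.
- unit: The test box, fixed to the sill: 130 (x) x 230 (y) x 55 mm high. Origin: centre of its underside; x points from its front (robot side) to its back, z up, so y is its left seen from the robot; it may be turned about z. Its right part (y -115 to +5) is a solid grey plastic switch housing with a flat top at height 55 mm carrying lever and test button; its left part (y +5 to +115) is an aluminium terminal bay closed by the cover plate
- button_top (a point): Centre of the top face of the round white test button (22 mm across), at x -11, y -85 mm in the unit's frame; its face stands 10.5 mm above the housing top. Pushed straight down: 7 mm travel, about 1 N to start and 5 N at the bottom; the lever trips over at about 4 mm. It springs back up when released
- test_button (a joint): Test button travel in m: 0 released, 0.007 fully down
- lever_tip (a point): Centre of the white lever's cross bar (12 mm thick, 28 mm long along the unit's y), 60 mm from the lever's pivot. The pivot lies along the unit's y at x 0, y -30 mm, height 45 mm (10 mm below the housing top). The lever's arm is 14 mm wide (y) and 8 mm thick
- lever (a joint): Lever angle in rad: 0 up, where it rests on its stop leaning 0.28 rad past vertical to the back (+x of the unit); 0.88 dropped, leaning 0.60 rad to the front (-x), with its cross bar's centre about 39 mm above the housing top and 34 mm in front of the pivot. It weighs 30 g and falls by gravity to whichever side of vertical (0.28) it is on; no spring. Dropped, it can be pushed back from its front side towards +x
- cover (a joint): Cover plate angle in rad: 0 closed (level), positive as its front edge rises; stop at 1.40. About 0.2 kg; it falls shut by gravity from every angle. 60 degrees is 1.047
- cover_hinge (a point): Middle of the cover plate's hinge axis, which runs along the unit's y at x +62, y +60 mm, height 57 mm. The aluminium plate is 130 mm from front to back, 108 mm wide and 3 mm thick
- handle_centre (a point): Centre of the cover plate's post handle, an aluminium rod 16 mm in diameter and 46 mm tall that stands square on the plate's top near its front edge; the centre is 23 mm above the plate's top, 107 mm in front of the hinge axis and 24.5 mm above it when closed, on the plate's middle line, and turns with the plate
- clamp: Bystander: white plastic spring clip clamp lying on the sill, 100 x 36 x 20 mm; origin under its centre
- level: Bystander: chrome spirit level, 200 x 20 x 40 mm, behind the unit; origin under its centre
- dowel_long: Bystander: pine dowel 200 mm long, 16 mm diameter, lying; origin under its middle
- dowel_short: Bystander: pine dowel 100 mm long, 16 mm diameter, lying; origin under its middle
- tumbler: Bystander: glass tumbler of silver screws, 74 mm across, 90 mm tall; origin under its centre
- screwdriver: Bystander: screwdriver 160 mm long, lying; origin under its middle
- mug: Bystander: white mug, 76 mm across, 90 mm tall; origin under its centre

How it is judged:
By the outcome, as a careful person would: the job done as asked, in the order asked, and still so for the second after the job is handed in, while the arm keeps its last pose, push and grip.
It also fails if it takes over 51 s, if anything falls off the work surface, if the arm or the gripper's body presses on something with over 40 N, if the wrist force passes 120 N, or if a joint passes its speed limit or range.

### The arm

A 7-joint arm with a two-finger parallel gripper is mounted at the origin on the work surface. World frame = base frame: x ahead of the robot, y to its left, z up, the work surface at z = 0. Lengths are in m, angles in rad, forces in N, time in s.
With the tool pointing down it reaches from about 0.35 to 0.9 m from the base axis. Payload 19.9 kg.
Tool frame: the origin (TCP) lies at the centre of the arm's flange, where the gripper is bolted on; the fingertips stand 199 mm ahead of it and the grasp point (between the pads) lies 180 mm ahead of it; z points along the fingers, y is the line along which they close (so a half turn about z gives the same grasp; the last joint's range is limited). The gripper opens to 94 mm and grips with 3 to 60 N. Pads are 16 mm wide; open, the fingers measure 119 mm over their backs; the gripper's body (75 mm by 177 mm) begins 78 mm behind the grasp point.
Start: joints at [1.161, 0.417, -0.01, 1.614, 0.005, 1.111, -0.053], TCP at [0.225, -0.583, 0.405] pointing down, gripper open.
Joint ranges: [-2.81, 2.81], [-0.39, 2.02], [-1.27, 1.25], [0.06, 2.57], [-1.19, 4.33], [0.19, 2], [-2.82, 2.82]. Speed limits (rad/s): [1.89, 1.89, 2.39, 2.39, 3.01, 3.01, 3.01].

### API

Orientations are given as a unit quaternion [x, y, z, w].
In Python, from workcell import env gives the robot as it stands. The module is installed in compiled form; this text tells all that it offers.
- The arm moves only by the shell command python3 -m crank 'ROWS' [OPENING] [FORCE]. ROWS is JSON, a list of rows, each a list of 6 numbers: the shift along the tool's x, y, z in m, then the turn, a rotation vector about the tool's x, y, z in rad. A call has 1 to 12 rows; each row shifts and turns the commanded pose from where the row before left it, along the tool's axes as they then stand; what a row does not reach is not made up. A row lasts 1/8 s, in which the tool goes at most 62.5 mm and 10.7 degrees, less where a joint would pass 70% of its speed; a pose out of reach is approached as far as the arm can. A call is refused whole if a number of a shift passes 0.0625 or a number of a turn 0.188, either way. A call with a gripper value outside its range is refused whole. OPENING is the closure in counts, from 0 (fully open) to 255 (shut), set as the call begins (- or left out, the last holds). The fingers move at their own pace and stop on an object; FORCE is the grip in N (left out, the last holds). Time passes only in rows, so rows that do not move let the fingers close. It gives the time, the measured TCP pose, the force, the opening and the grip force at its end, in the units of the state.
- env.observe(): the state, without advancing time (a new reading comes with each control period).
- env.grab_frame(name): name is "scene" or "top" or "wrist"; returns a dict with "image" (480x640x3 uint8, red, green, blue), "mtx" (3x3 intrinsics, pixels), "R" (3x3) and "t" (3): a world point X has camera coordinates R X + t. Camera axes: x right, y down, z forward; pixel columns grow to the right and rows downward; lengths in m; the calibration is good to about 2 mm. A picture is of the moment at which its call begins. There is no depth.
- env.hand_in(): hands the job in; it is judged then, once.
The state is a dict: "time_s": time; "q": joint angles; "joint_vel": joint speeds; "tau": joint torques, N m; "position": TCP position; "eef_rot": TCP orientation; "ft_force": force on the tool from outside, world axes, zero at the start; "wrist_torque": the same for the moment, N m; "width": finger opening in m; "grasp_force": force on a finger pad.
Only numpy, scipy, OpenCV 4.12 (cv2) and the standard library are available. Lean on these libraries where they do the work, as an engineer would, in place of code of your own. Each camera call takes 0.05 s, during which the arm holds its last target. There are 200 camera calls.

## Working session

There is one attempt and no reset: what is moved stays moved. The work goes in short steps, Python scripts to look and compute and a shell command to move; the robot and the scene stay as the last step left them, time stands still between calls to the robot, and variables do not carry over. Pictures are saved under pics/ and viewed, at most 10 in all, crops included, and the job is handed in when it is done.

```bash
mkdir -p pics; python3 - <<'E'
from workcell import env
import cv2,pickle
for n in("scene","top"):
    f=env.grab_frame(n);cv2.imwrite(f"pics/{n}0.png",f["image"][...,::-1]);pickle.dump(f,open(n+".pkl","wb"))
    print(n,f["mtx"],f["R"],f["t"])
o=env.observe();print(o)
E
```

```text
scene [[463.4579082    0.         323.89763221]
 [  0.         463.4579082  245.36107027]
 [  0.           0.           1.        ]] [[-0.70160519  0.71242721  0.01405788]
 [ 0.53903661  0.5435448  -0.64342722]
 [-0.46603615 -0.44385416 -0.7653782 ]] [ 0.34064462 -0.28927286  1.17010924]
top [[533.30037928   0.         316.91602309]
 [  0.         533.30037928 233.03015591]
 [  0.           0.           1.        ]] [[-1.95919308e-02 -9.99807924e-01 -5.20204076e-04]
 [-9.83716063e-01  1.93695690e-02 -1.78682756e-01]
 [ 1.78658511e-01 -2.98900708e-03 -9.83906602e-01]] [0.06517794 0.56978466 1.03122685]
{'time_s': 0.1, 'q': array([ 1.16050899,  0.41790632, -0.01034493,  1.61411188,  0.00467901,
        1.11066448, -0.05298758]), 'joint_vel': array([ 0.00020155, -0.00229703,  0.00025357, -0.00198273,  0.00021122,
        0.00339225, -0.00030538]), 'tau': array([ 7.05348175e-04, -8.52589130e+01,  6.39636107e-01, -4.26702046e+01,
       -4.89833811e-02,  1.63647492e-02,  2.42380742e-05]), 'position': array([ 0.22528885, -0.58285716,  0.40409337]), 'eef_rot': array([ 9.83042933e-01,  1.83374775e-01, -1.21313543e-04, -5.18921687e-04]), 'ft_force': array([ 0.120731  ,  0.28913004, -0.19004883]), 'wrist_torque': array([ 0.00889302,  0.02471005, -0.01073837]), 'grasp_force': 0.0, 'width': 0.0937333916001742}
```

View pics/scene0.png

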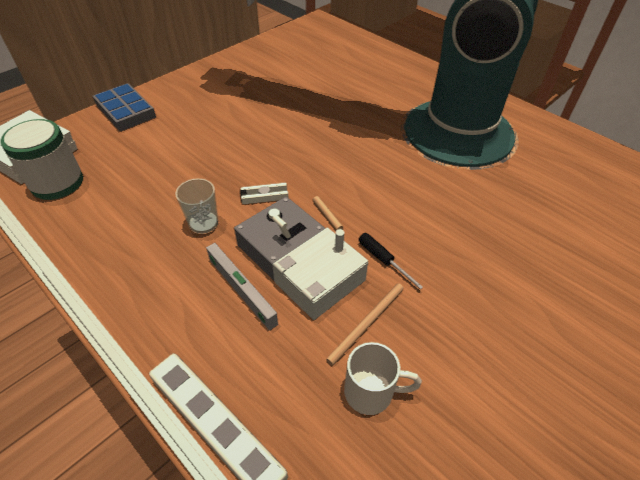

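View pics/top0.png

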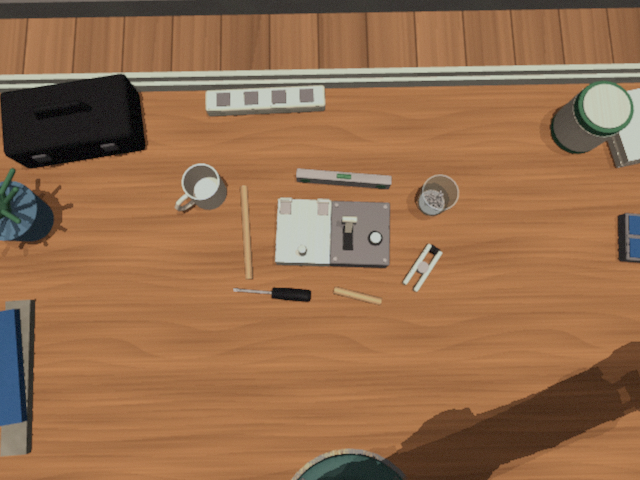

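The top view shows the unit at about (275-390, 198-268), with the lever up at (349,220), the button at (376,238) and the handle at (302,250). I'll enlarge it.

```bash
python3 - <<'E'
import cv2
a=cv2.imread("pics/top0.png")[185:285,265:400];b=cv2.imread("pics/scene0.png")[190:325,225:375]
cv2.imwrite("pics/tc.png",cv2.resize(a,None,fx=5.9,fy=5.9,interpolation=cv2.INTER_CUBIC))
E
```

```text
(no output)
```

View pics/tc.png

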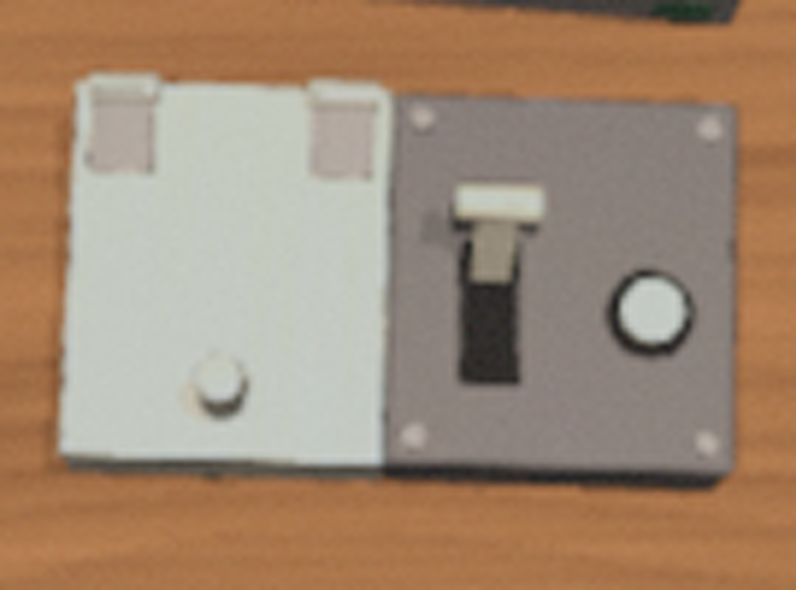

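```bash
cat > fit.py <<'E'
import pickle,numpy as np
from scipy.optimize import least_squares
f=pickle.load(open("top.pkl","rb"))
U=np.array([[65,-115,55],[-65,-115,55],[-68,114,58],[-11,-85,65.5],[16.6,-30,107],[-45,60,104.5],[65,5,55]])/1e3
P=np.array([[735,104],[733,470],[60,458],[652,311],[499,203],[220,380],[393,97]])/5.9+[265-.4,185-.4]
def w(p,U):
    c,s=np.cos(p[2]),np.sin(p[2]);return U@np.array([[c,s,0],[-s,c,0],[0,0,1]])+[p[0],p[1],0]
def proj(f,X):
    c=X@f["R"].T+f["t"];h=c@f["mtx"].T;return h[:,:2]/h[:,2:]
r=least_squares(lambda p:(proj(f,w(p,U))-P).ravel(),[.5,0,0],loss="soft_l1")
if __name__=="__main__":
    print(r.x,np.degrees(r.x[2]));print((proj(f,w(r.x,U))-P).round(1))
    g=pickle.load(open("scene.pkl","rb"));print(proj(g,w(r.x,U)).round(1))
    print(w(r.x,U).round(4))
    from workcell import env
    from scipy.spatial.transform import Rotation as R
    print(R.from_quat(env.observe()["eef_rot"]).as_matrix().round(3))
E
python3 fit.py; python3 - <<'E'
import cv2
b=cv2.imread("pics/scene0.png")[190:325,225:375]
cv2.imwrite("pics/sc.png",cv2.resize(b,None,fx=4.4,fy=4.4,interpolation=cv2.INTER_CUBIC))
E
```

```text
[ 0.57280253  0.02217479 -0.05139638] -2.944795535264056
[[ 0.5 -0.2]
 [ 0.4  1. ]
 [-0.1  0.7]
 [-0.  -0. ]
 [-0.1 -0.3]
 [-0.4 -0.1]
 [-0.2 -0.8]]
[[233.8 226.2]
 [287.  194.4]
 [370.2 259.1]
 [274.9 211.6]
 [280.6 219.3]
 [341.  231.3]
 [273.5 263.5]]
[[ 0.6318 -0.096   0.055 ]
 [ 0.502  -0.0893  0.055 ]
 [ 0.5107  0.1395  0.058 ]
 [ 0.5575 -0.0621  0.0655]
 [ 0.5878 -0.0086  0.107 ]
 [ 0.5309  0.0844  0.1045]
 [ 0.638   0.0238  0.055 ]]
[[ 0.933  0.361 -0.   ]
 [ 0.361 -0.933  0.001]
 [-0.    -0.001 -1.   ]]
```

View pics/sc.png

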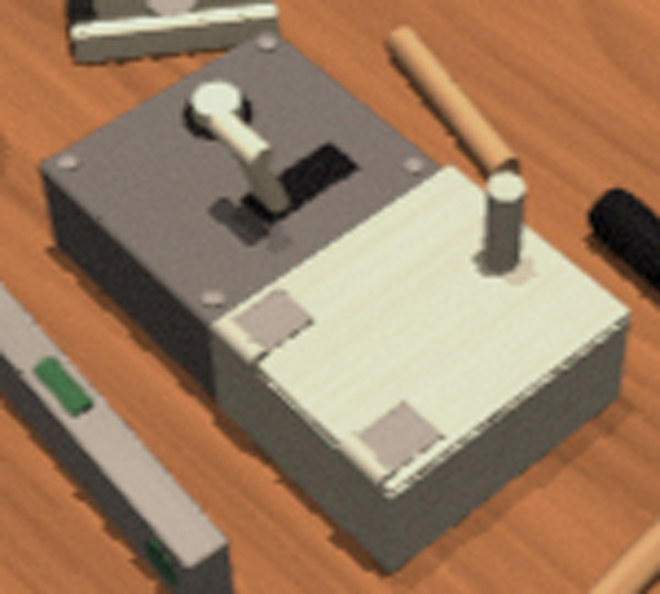

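```bash
cat > go.py <<'E'
# go.py x y z [tilt_deg] [off]: unit-frame target (mm) of point `off` mm ahead of TCP; tilt>0 points tool to +x
import sys,numpy as np
from fit import r,w
from workcell import env
from scipy.spatial.transform import Rotation as R
o=env.observe();Rc=R.from_quat(o["eef_rot"])
a=list(map(float,sys.argv[1:]));x,y,z=a[:3];t=a[3] if len(a)>3 else 0;off=a[4] if len(a)>4 else 199
Rt=R.from_euler("z",r.x[2])*R.from_euler("y",-t,degrees=True)*R.from_euler("x",180,degrees=True)
p=w(r.x,np.array([[x,y,z]])/1e3)[0]-Rt.apply([0,0,off/1e3])
print("turn",(Rc.inv()*Rt).as_rotvec().round(3),"shift now-axes",Rc.inv().apply(p-o["position"]).round(4),"shift target-axes",Rt.inv().apply(p-o["position"]).round(4))
print("t",o["time_s"],"F",o["ft_force"].round(1),"width",o["width"],"q",o["q"].round(2))
E
python3 -m crank '[[0.0415,-0.0305,0,0,0,0],[0.0415,-0.0305,0,0,0,0],[0.0415,-0.0305,0,0,0,0],[0.0415,-0.0305,0,0,0,0],[0.0415,-0.0305,0,0,0,0],[0.0415,-0.0305,0,0,0,0],[0.0415,-0.0305,0,0,0,0],[0.0415,-0.0305,0,0,0,0],[0.0415,-0.0305,0,0,0,0],[0.0415,-0.0305,0,0,0,0],[0.0415,-0.0305,0,0,0,0],[0.0415,-0.0305,0,0,0,0]]' 255 20
python3 -m crank '[[0,0,0,0,0,0.14],[0,0,0,0,0,0.14],[0,0,0,0,0,0.14],[0,0,0,0,0,0],[0,0,0,0,0,0]]'
python3 go.py -11 -85 65.5
```

```text
time_s: 1.6
position: [0.5585, -0.0606, 0.4045]
eef_rot: [0.983, 0.183, -0.0, -0.0]
ft_force: [-0.4, -1.4, 0.5]
width: 0.0006
grasp_force: 0.0
time_s: 2.22
position: [0.5579, -0.062, 0.4045]
eef_rot: [1.0, -0.024, -0.0, -0.0]
ft_force: [0.1, -0.2, -0.0]
width: 0.0002
grasp_force: 0.0
turn [-0.     0.     0.004] shift now-axes [-0.0004  0.0002  0.14  ] shift target-axes [-0.0004  0.0002  0.14  ]
t 2.225 F [ 0.1 -0.2 -0. ] width 0.00024754886084897494 q [ 0.28  0.32 -0.28  1.77  0.1   1.07 -1.65]
```

```bash
python3 -m crank '[[0,0,0.03,0,0,0],[0,0,0.04,0,0,0],[0,0,0.04,0,0,0],[0,0,0.02,0,0,0],[0,0,0,0,0,0],[0,0,0.004,0,0,0],[0,0,0.004,0,0,0],[0,0,0.004,0,0,0],[0,0,0.002,0,0,0],[0,0,0.002,0,0,0],[0,0,0,0,0,0],[0,0,0,0,0,0]]'
python3 go.py -11 -85 65.5; python3 - <<'E'
from workcell import env
import cv2
im=env.grab_frame("top")["image"][185:285,265:400,::-1];im2=env.grab_frame("scene")["image"][150:325,225:400,::-1]
r=lambda a,f:cv2.resize(a,None,fx=f,fy=f,interpolation=cv2.INTER_CUBIC)
a=r(im,2.8);b=cv2.resize(im2,(380,380))
import numpy as np
c=np.zeros((380,a.shape[1]+380,3),"uint8");c[:a.shape[0],:a.shape[1]]=a;c[:,a.shape[1]:]=b
cv2.imwrite("pics/p1.png",c)
E
```

```text
time_s: 3.72
position: [0.5581, -0.0621, 0.2588]
eef_rot: [1.0, -0.026, 0.0, -0.0]
ft_force: [2.8, -0.5, 4.1]
width: 0.0003
grasp_force: 2.2
turn [-0.    -0.001  0.   ] shift now-axes [-0.0006  0.0001 -0.0057] shift target-axes [-0.0006  0.0001 -0.0057]
t 3.725 F [ 2.8 -0.5  4.1] width 0.0002936237450663244 q [ 0.25  0.5  -0.25  1.88  0.17  0.78 -1.71]
```

View pics/p1.png

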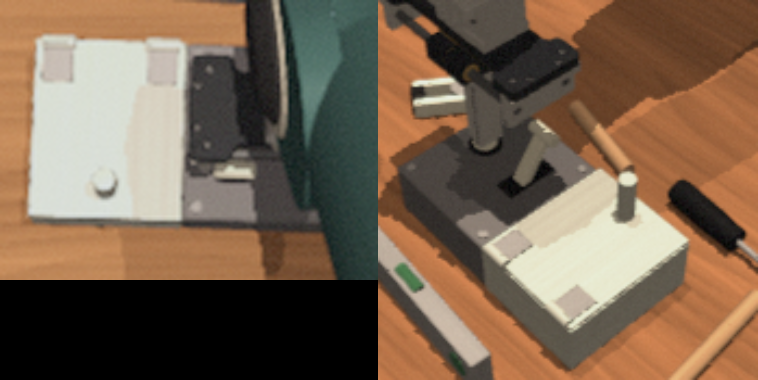

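The lever has dropped: in the scene view it leans to the front, with its bar at (543,132). Next I lift off, move in front of the lever and push it back.

```bash
python3 -m crank '[[0,0,-0.02,0,0,0],[0,0,-0.025,0,0,0],[0,0,-0.025,0,0,0],[-0.02,0,0,0,0,0],[-0.04,0,0,0,0,0],[0,-0.03,0,0,0,0],[0,-0.025,0,0,0,0],[0,0,0,0,0,0],[0,0,0.025,0,0,0],[0,0,0.025,0,0,0],[0,0,0,0,0,0],[0,0,0,0,0,0]]'
python3 go.py -4 -30 80
```

```text
time_s: 5.32
position: [0.5009, -0.0043, 0.2793]
eef_rot: [1.0, -0.026, 0.0, 0.0]
ft_force: [0.6, -0.6, 0.4]
width: 0.0003
grasp_force: 0.0
turn [-0. -0. -0.] shift now-axes [ 0.0664 -0.0002  0.0003] shift target-axes [ 0.0664 -0.0002  0.0003]
t 5.325 F [ 0.6 -0.6  0.4] width 0.0003148335735253324 q [ 0.19  0.38 -0.29  2.02  0.15  0.76 -1.81]
```

```bash
python3 -m crank '[[0.01,0,0,0,0,0],[0.01,0,0,0,0,0],[0.01,0,0,0,0,0],[0.01,0,0,0,0,0],[0.008,0,0,0,0,0],[0.006,0,0,0,0,0],[0.006,0,0,0,0,0],[0.004,0,0,0,0,0],[0.002,0,0,0,0,0],[0,0,0,0,0,0],[0,0,0,0,0,0]]'
python3 -m crank '[[-0.005,0,0,0,0,0],[-0.015,0,0,0,0,0],[-0.03,0,0,0,0,0],[-0.05,0,0,0,0,0],[-0.04,0,0,0,0,0],[0,0,-0.03,0,0,0],[0,0,-0.04,0,0,0],[0,0,0,0,0,0],[0,0,0,0,0,0]]'
python3 go.py -45 60 80.5 40 180; python3 - <<'E'
from workcell import env
import cv2,numpy as np
im=env.grab_frame("top")["image"][185:285,265:400,::-1];im2=env.grab_frame("scene")["image"][150:325,225:400,::-1]
a=cv2.resize(im,None,fx=2.8,fy=2.8);b=cv2.resize(im2,(380,380))
c=np.zeros((380,a.shape[1]+380,3),"uint8");c[:a.shape[0],:a.shape[1]]=a;c[:,a.shape[1]:]=b
cv2.imwrite("pics/p2.png",c)
E
```

```text
time_s: 6.7
position: [0.5666, -0.0074, 0.2787]
eef_rot: [1.0, -0.026, -0.0, -0.0]
ft_force: [-0.8, -0.5, 0.3]
width: -0.0
grasp_force: 0.0
time_s: 7.82
position: [0.4261, -0.0003, 0.3482]
eef_rot: [1.0, -0.026, -0.0, 0.0]
ft_force: [-0.0, 0.3, -0.3]
width: 0.0006
grasp_force: 0.0
turn [0.    0.698 0.   ] shift now-axes [-0.0153 -0.09    0.1298] shift target-axes [-0.0952 -0.09    0.0896]
t 7.825 F [-0.   0.3 -0.3] width 0.0006113948076062257 q [ 0.24  0.15 -0.33  2.13  0.06  0.87 -1.75]
```

View pics/p2.png

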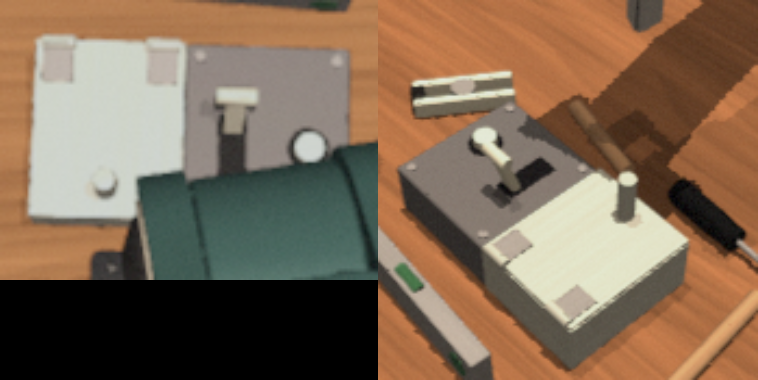

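The lever is up again, with its bar at (237,97) in the top view and the fingers clear of it. Next I grasp the handle.

```bash
python3 -m crank '[[0,-0.045,0,0,0.12,0],[0,-0.045,0,0,0.12,0],[0,0,0,0,0.109,0],[0,0,0,0,0,0],[0,0,0,0,0,0]]' 92 20
python3 go.py -45 60 86.5 20 250;python3 go.py -45 60 86.5 20 180
```

```text
time_s: 8.55
position: [0.4315, 0.0892, 0.3483]
eef_rot: [0.985, -0.026, 0.172, 0.005]
ft_force: [-0.8, 0.1, -0.1]
width: 0.047
grasp_force: 0.0
turn [ 0.     0.003 -0.001] shift now-axes [ 0.0041 -0.0004  0.03  ] shift target-axes [ 0.004  -0.0003  0.03  ]
t 8.55 F [-0.8  0.1 -0.1] width 0.04699407690766876 q [ 0.05  0.11 -0.38  2.2   0.32  0.54 -2.19]
turn [ 0.     0.003 -0.001] shift now-axes [ 0.0044 -0.0004  0.1   ] shift target-axes [ 0.004  -0.0003  0.1   ]
t 8.55 F [-0.8  0.1 -0.1] width 0.04699407690766876 q [ 0.05  0.11 -0.38  2.2   0.32  0.54 -2.19]
```

```bash
python3 -m crank '[[0.004,0,0.02,0,0,0],[0,0,0.02,0,0,0],[0,0,0.02,0,0,0],[0,0,0.02,0,0,0],[0,0,0.015,0,0,0],[0,0,0.005,0,0,0],[0,0,0,0,0,0],[0,0,0,0,0,0]]'
python3 go.py -45 60 86.5 20 180; python3 - <<'E'
from workcell import env
import cv2,numpy as np
im=env.grab_frame("wrist")["image"][...,::-1];im2=env.grab_frame("scene")["image"][150:325,225:400,::-1]
a=cv2.resize(im,(400,300));b=cv2.resize(im2,(400,400))
c=np.zeros((400,800,3),"uint8");c[:300,:400]=a;c[:,400:]=b
cv2.imwrite("pics/p3.png",c)
E
```

```text
time_s: 9.55
position: [0.4694, 0.0876, 0.2565]
eef_rot: [0.984, -0.025, 0.174, 0.004]
ft_force: [-1.4, 0.2, -0.3]
width: 0.0601
grasp_force: 0.0
turn [ 0. -0. -0.] shift now-axes [-0.0003 -0.      0.0008] shift target-axes [-0.0003 -0.      0.0008]
t 9.55 F [-1.4  0.2 -0.3] width 0.06012418940451285 q [-0.06  0.33 -0.25  2.19  0.6   0.35 -2.44]
```

View pics/p3.png

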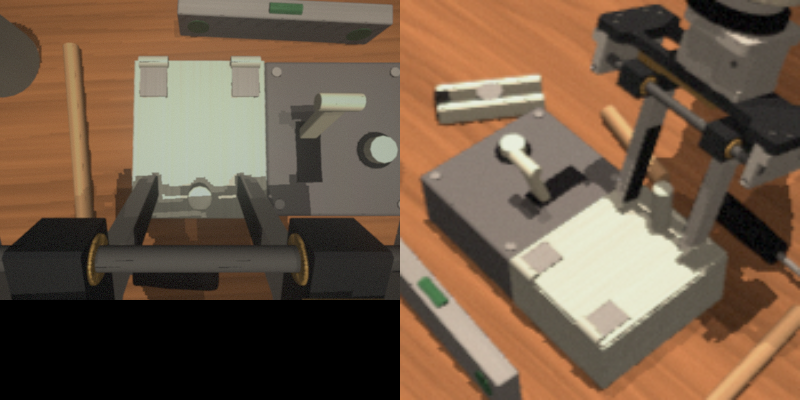

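The rod stands midway between the open fingers (wrist view: rod at (200,195), fingers at x 145 and 255). I'll grip it and work out the arc.

```bash
python3 -m crank '[[0,0,0,0,0,0],[0,0,0,0,0,0],[0,0,0,0,0,0],[0,0,0,0,0,0]]' 255 25
cat > arc.py <<'E'
# arc.py th1 tilt1 n : rows from current measured pose to plate angle th1, tool tilt tilt1
import sys,numpy as np
from fit import r
from workcell import env
from scipy.spatial.transform import Rotation as R
th0,t0,th1,t1,n=map(float,sys.argv[1:]);n=int(n)
def pose(th,t):
    c,s=np.cos(np.radians(th)),np.sin(np.radians(th))
    p=np.array([62-107*c+29.5*s,57+107*s+29.5*c])   # x,z of grasp
    k=np.radians(t);return p-180*np.array([np.sin(k),-np.cos(k)]),k
for i in range(n):
    (p,a),(q,b)=[pose(th0+(th1-th0)*j/n,t0+(t1-t0)*j/n) for j in(i,i+1)]
    d=q-p;X=np.array([np.cos(a),np.sin(a)]);Z=np.array([np.sin(a),-np.cos(a)])
    print([round(d@X/1e3,4),0,round(d@Z/1e3,4),0,round(b-a,4),0])
E
python3 arc.py 0 20 60 -25 24; python3 go.py -45 60 86.5 20 180
```

```text
time_s: 10.15
position: [0.4694, 0.0877, 0.256]
eef_rot: [0.984, -0.025, 0.174, 0.004]
ft_force: [0.3, -0.5, -0.6]
width: 0.0231
grasp_force: 0.0
[np.float64(0.0088), 0, np.float64(-0.0038), 0, np.float64(-0.0327), 0]
[np.float64(0.0088), 0, np.float64(-0.0038), 0, np.float64(-0.0327), 0]
[np.float64(0.0089), 0, np.float64(-0.0037), 0, np.float64(-0.0327), 0]
[np.float64(0.0089), 0, np.float64(-0.0037), 0, np.float64(-0.0327), 0]
[np.float64(0.0089), 0, np.float64(-0.0037), 0, np.float64(-0.0327), 0]
[np.float64(0.009), 0, np.float64(-0.0036), 0, np.float64(-0.0327), 0]
[np.float64(0.009), 0, np.float64(-0.0036), 0, np.float64(-0.0327), 0]
[np.float64(0.0091), 0, np.float64(-0.0036), 0, np.float64(-0.0327), 0]
[np.float64(0.0091), 0, np.float64(-0.0035), 0, np.float64(-0.0327), 0]
[np.float64(0.0091), 0, np.float64(-0.0035), 0, np.float64(-0.0327), 0]
[np.float64(0.0092), 0, np.float64(-0.0035), 0, np.float64(-0.0327), 0]
[np.float64(0.0092), 0, np.float64(-0.0034), 0, np.float64(-0.0327), 0]
[np.float64(0.0093), 0, np.float64(-0.0034), 0, np.float64(-0.0327), 0]
[np.float64(0.0093),
[... 272 characters left out ...]
float64(0.0094), 0, np.float64(-0.0032), 0, np.float64(-0.0327), 0]
[np.float64(0.0095), 0, np.float64(-0.0031), 0, np.float64(-0.0327), 0]
[np.float64(0.0095), 0, np.float64(-0.0031), 0, np.float64(-0.0327), 0]
[np.float64(0.0096), 0, np.float64(-0.0031), 0, np.float64(-0.0327), 0]
[np.float64(0.0096), 0, np.float64(-0.003), 0, np.float64(-0.0327), 0]
[np.float64(0.0096), 0, np.float64(-0.003), 0, np.float64(-0.0327), 0]
[np.float64(0.0097), 0, np.float64(-0.0029), 0, np.float64(-0.0327), 0]
turn [-0.  0.  0.] shift now-axes [-0.0001  0.0001  0.0004] shift target-axes [-0.0001  0.0001  0.0004]
t 10.15 F [ 0.3 -0.5 -0.6] width 0.02306505866945259 q [-0.06  0.33 -0.25  2.19  0.6   0.35 -2.44]
```

Fingers are still closing, so I wait, then lift halfway.

```bash
python3 -m crank '[[0,0,0,0,0,0],[0,0,0,0,0,0],[0,0,0,0,0,0],[0,0,0,0,0,0]]'
python3 -m crank '[[0.0088,0,-0.0038,0,-0.0327,0],[0.0088,0,-0.0038,0,-0.0327,0],[0.0089,0,-0.0037,0,-0.0327,0],[0.0089,0,-0.0037,0,-0.0327,0],[0,0,0,0,0,0],[0,0,0,0,0,0]]'
python3 go.py -34.35 60 113.7 12.5 180
```

```text
time_s: 10.65
position: [0.4694, 0.0867, 0.256]
eef_rot: [0.985, -0.026, 0.173, 0.005]
ft_force: [-1.1, -6.7, 2.9]
width: 0.0155
grasp_force: 25.0
time_s: 11.4
position: [0.4986, 0.0851, 0.2803]
eef_rot: [0.994, -0.026, 0.108, 0.003]
ft_force: [2.4, -6.7, -5.9]
width: 0.0155
grasp_force: 25.0
turn [ 0.001  0.002 -0.001] shift now-axes [ 0.0059 -0.001  -0.0081] shift target-axes [ 0.0059 -0.001  -0.0081]
t 11.4 F [ 2.4 -6.7 -5.9] width 0.015462624614387395 q [ 0.09  0.36 -0.39  2.07  0.39  0.56 -2.2 ]
```

```bash
python3 -m crank '[[0.0089,0.001,-0.0037,0,-0.0327,0],[0.009,0,-0.0036,0,-0.0327,0],[0.009,0,-0.0036,0,-0.0327,0],[0.0091,0,-0.0036,0,-0.0327,0],[0.0091,0,-0.0035,0,-0.0327,0],[0.0091,0,-0.0035,0,-0.0327,0],[0.0092,0,-0.0035,0,-0.0327,0],[0.0092,0,-0.0034,0,-0.0327,0],[0,0,0,0,0,0],[0,0,0,0,0,0]]'
python3 go.py -15.9 60 136.05 -2.5 180
```

```text
time_s: 12.65
position: [0.5672, 0.0813, 0.3159]
eef_rot: [0.999, -0.026, -0.022, -0.0]
ft_force: [0.5, -2.6, -6.4]
width: 0.0156
grasp_force: 25.0
turn [0.001 0.    0.   ] shift now-axes [ 0.0006 -0.0012 -0.    ] shift target-axes [ 0.0006 -0.0012 -0.    ]
t 12.65 F [ 0.5 -2.6 -6.4] width 0.015571673670977218 q [ 0.16  0.47 -0.45  1.8   0.23  0.97 -2.01]
```

Tracking well at 30 degrees, so I continue to 60.

```bash
python3 -m crank '[[0.0093,0,-0.0034,0,-0.0327,0],[0.0093,0,-0.0033,0,-0.0327,0],[0.0093,0,-0.0033,0,-0.0327,0],[0.0094,0,-0.0033,0,-0.0327,0],[0.0094,0,-0.0032,0,-0.0327,0],[0.0094,0,-0.0032,0,-0.0327,0],[0,0,0,0,0,0]]'
python3 -m crank '[[0.0095,0,-0.0031,0,-0.0327,0],[0.0095,0,-0.0031,0,-0.0327,0],[0.0096,0,-0.0031,0,-0.0327,0],[0.0096,0,-0.003,0,-0.0327,0],[0.0096,0,-0.003,0,-0.0327,0],[0.0097,0,-0.0029,0,-0.0327,0],[0,0,0,0,0,0],[0,0,0,0,0,0],[0,0,0,0,0,0]]'
python3 go.py 34.05 60 164.4 -25 180; python3 - <<'E'
from workcell import env
import cv2,pickle
f=env.grab_frame("scene");pickle.dump(f,open("s4.pkl","wb"))
cv2.imwrite("pics/p4.png",cv2.resize(f["image"][130:330,215:415,::-1],(600,600),interpolation=cv2.INTER_CUBIC))
E
```

```text
time_s: 13.52
position: [0.6255, 0.0784, 0.3286]
eef_rot: [0.992, -0.026, -0.12, -0.003]
ft_force: [-3.2, -5.2, -1.3]
width: 0.0154
grasp_force: 25.0
time_s: 14.65
position: [0.6852, 0.0753, 0.3279]
eef_rot: [0.976, -0.025, -0.215, -0.005]
ft_force: [-2.8, -4.2, -3.2]
width: 0.0152
grasp_force: 25.0
turn [ 0.001 -0.002 -0.   ] shift now-axes [ 0.0007 -0.0012  0.    ] shift target-axes [ 0.0007 -0.0012  0.    ]
t 14.65 F [-2.8 -4.2 -3.2] width 0.01515664039657563 q [ 0.12  0.75 -0.43  1.33  0.16  1.53 -1.93]
```

View pics/p4.png

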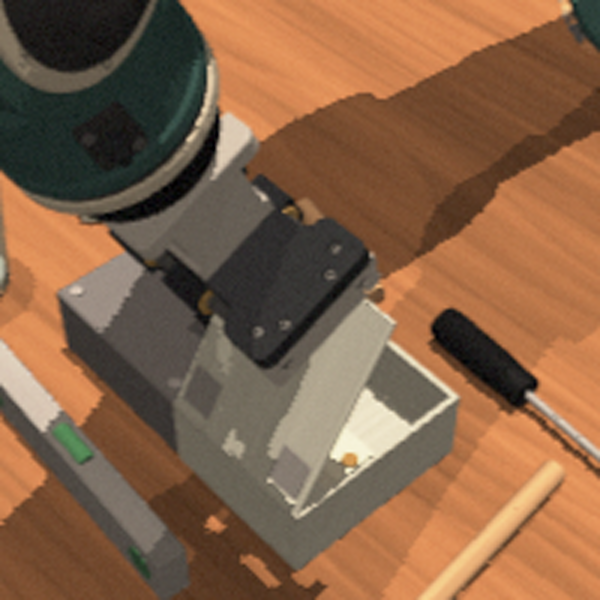

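The plate stands open with its free left corner at crop (394,321), i.e. pixel (346,237). I'll work out the angle from it.

```bash
python3 - <<'E'
import pickle,numpy as np
from fit import *
g=pickle.load(open("s4.pkl","rb"))
print("obs",215+394/3,130+321/3)
for th in(56,58,60,62,64):
    c,s=np.cos(np.radians(th)),np.sin(np.radians(th))
    print(th,[proj(g,w(r.x,np.array([[62-130*c+h*s,114,57+130*s+h*c]])/1e3))[0].round(1) for h in(1.5,-1.5)], proj(g,w(r.x,np.array([[62,114,57]])/1e3))[0].round(1))
E
```

```text
obs 346.33333333333337 237.0
56 [array([350.3, 235.8]), array([351.4, 235.7])] [315.9 300.5]
58 [array([348.6, 236. ]), array([349.7, 235.9])] [315.9 300.5]
60 [array([346.9, 236.3]), array([348. , 236.1])] [315.9 300.5]
62 [array([345.1, 236.7]), array([346.3, 236.4])] [315.9 300.5]
64 [array([343.2, 237.2]), array([344.4, 236.8])] [315.9 300.5]
```

```bash
python3 -m crank '[[0,0,0,0,0,0],[0,0,0,0,0,0],[0,0,0,0,0,0],[0,0,0,0,0,0]]' && python3 -c "
from workcell import env
print(env.hand_in())"
```

```text
time_s: 15.2
position: [0.6852, 0.0753, 0.3278]
eef_rot: [0.976, -0.025, -0.215, -0.005]
ft_force: [-2.0, -4.7, -3.4]
width: 0.0157
grasp_force: 25.0
the job is handed in; nothing more can be done
None
```

The job is handed in at 15.2 s: the test button tripped the lever, the lever was lifted and stayed up by itself (seen before the plate was raised, not re-checked after), and the gripper is holding the cover plate open at about 60 degrees by camera and arm pose.

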